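# Hang the insole cutting dies on their hook in size order

### The job

The large blue-topped insole cutting die already hangs at the back of the hook. Hang the other two blue-topped dies straight on the same hook, first the medium one close in front of the large, then the small one close in front of the medium, with no more than a finger's width of gap between neighbours. The orange-topped die belongs to another model and is not wanted here.

Things in the scene. Friction and masses are not known exactly. Their poses are not given: they have to be found in the camera images.
- hook: Fixed grey stand: (sizes in mm) base 150x130x12, 24 square post 222 high, level bar 12 thick, axis 210 above bench, running from the post to -x (to the robot). Straight for 130, then the tip turns up: ends 144 out, top 20 above the bar axis; dies must pass over it. Origin: on bench below the bar, at post front face; z up, x along bar away from robot. A hung die's origin is 217 above this.
- large_die: Large die, hanging loose on the bar by the post. All dies: upright sole-shaped ring of 4 mm steel strip, 22 deep (x), heel up; on the heel a grip block 30 mm wide (y), 20 deep (x), from 3 to 39 above the origin. Origin: inner peak of the heel arch (a shallow inverted V that rests on the bar), mid depth. z up, x through the ring, y across it; both faces alike. 150 mm from origin to toe, 72 wide.
- medium_die: Medium die, blue block, 280 g, built and framed like the large one, 120 mm from origin to toe, 66 wide, opening at least 40 wide from 30 below the origin. Stands toe down, loose, in a pocket 30 deep (25 along x, 76 along y, floor 12 above bench) of a fixed wooden holder 65x100, 42 high; lift it straight up.
- small_die: Small die, blue block, 220 g, built and framed like the large one, 90 mm from origin to toe, 59 wide, opening at least 35 wide from 30 below the origin. Stands in a holder like the medium one's. A similar die with an orange block, 110 long, not wanted, stands in a third holder; which holder stands where varies.

How it is judged:
On the way:
1. the medium die hangs close in front of the large one, let go, while the small die is not yet on the hook (contact force between each of large_die, medium_die and hook above 0.5 N and z of large_die in the frame of hook between 0.20693 and 0.22493 m and y of large_die in the frame of hook between -0.012 and 0.012 m and angle between each of large_die, medium_die's own z axis and vertical below 0.21 rad and z of medium_die in the frame of hook between 0.20693 and 0.22493 m and y of medium_die in the frame of hook between -0.012 and 0.012 m and distance between medium_die and large_die below 0.042 m and x of medium_die in the frame of large_die below -0.015 m and contact force between the fingers and medium_die below 0.2 N and contact force between small_die and hook below 0.05 N), for 0.2 s.
At the end, for the whole second after the job is handed in: The three blue dies hang at rest on the bar: from the post large, medium, small; origins of neighbours under 42 mm apart (gap under 20 mm), each within 12 mm of the bar sideways, 10 mm below to 8 mm above its resting height, leaning under 12 degrees (contact force between each of large_die, medium_die, small_die and hook above 0.5 N and z of large_die in the frame of hook between 0.20693 and 0.22493 m and y of large_die in the frame of hook between -0.012 and 0.012 m and angle between each of large_die, medium_die, small_die's own z axis and vertical below 0.21 rad and z of medium_die in the frame of hook between 0.20693 and 0.22493 m and y of medium_die in the frame of hook between -0.012 and 0.012 m and distance between medium_die and large_die below 0.042 m and x of medium_die in the frame of large_die below -0.015 m and z of small_die in the frame of hook between 0.20693 and 0.22493 m and y of small_die in the frame of hook between -0.012 and 0.012 m and distance between small_die and medium_die below 0.042 m and x of small_die in the frame of large_die below -0.036 m and linear speed of each of large_die, medium_die, small_die below 0.03 m/s); the robot touches nothing.
It also fails if it takes over 58 s, if anything falls off the work surface, if the arm or the gripper's body presses on something with over 40 N, if the wrist force passes 120 N, or if a joint passes its speed limit or range.

### The arm

A 6-joint arm with a two-finger parallel gripper is mounted at the origin on the work surface. World frame = base frame: x ahead of the robot, y to its left, z up, the work surface at z = 0. Lengths are in m, angles in rad, forces in N, time in s.
With the tool pointing down it reaches from about 0.25 to 0.725 m from the base axis. Payload 9.7 kg.
Tool frame: the origin (TCP) lies midway between the tips of the shut fingers; the grasp point (between the pads) lies behind it (manip.grip_depth is the z of the grasp point in the tool frame, in m); z points along the fingers, y is the direction in which the jaws open and shut (so a half turn about z gives the same grasp; the last joint's range is limited). The gripper opens to 85 mm and grips with 20 to 120 N. Pads are 22 mm wide; open, the fingers measure 114 mm over their backs; the gripper's body (76 mm by 85 mm) begins 54 mm behind the grasp point. The pads swing forward as they close: fully open they stand 13 mm farther back than shut.
Start: joints at [1.196, 0.087, 0.176, 1.66, 0, 1.571], TCP at [0.201, 0.512, 0.231] pointing down, gripper open.
Joint ranges: [-3.13, 3.13], [-0.85, 1.81], [-1.15, 1.24], [-2.2, 2.28], [-1.44, 1.52], [-3.14, 3.14]. Speed limits (rad/s): [2.22, 2.22, 2.57, 3.14, 3.14, 3.14].

### API

Orientations are given as a 3x3 rotation matrix whose columns are the frame's x, y, z axes.
In Python, from plant import sensors, imaging, hand_in, manip gives the robot as it stands.
- The arm moves only by the shell command python3 -m pendant 'ROWS'. ROWS is JSON, a list that holds one entry, the list of rows, each a list of 7 numbers: the shift along the tool's x, y, z in mm, then the turn, a rotation vector about the tool's x, y, z in degrees, then the opening in per cent of the stroke, from 0 (shut) to 100 (fully open). In form: [[[dx, dy, dz, rx, ry, rz, grip], ...]]. A call has exactly 5 rows; each row is the pose to reach, as a shift and turn from the pose commanded when the call began, along the tool's axes at that moment; what a row does not reach only later rows make up. A row lasts 1/10 s, in which the tool goes at most 50 mm and 8.59 degrees, less where a joint would pass 70% of its speed; a pose out of reach is approached as far as the arm can. A call with a gripper value outside its range is refused whole. The fingers move at their own pace and stop on an object; the grip force is fixed at half the most. Time passes only in rows, so rows that repeat a pose let the fingers close, or fill a call up. It gives the time, the measured TCP pose, the force and the opening at its end, in the units of the state.
- sensors.get_obs(): the state, without advancing time (a new reading comes with each control period).
- imaging.grab_frame(name): name is "scene" or "side" or "wrist"; returns the picture (420x560x3 uint8, blue, green, red); there is no depth.
- imaging.camera_info(name): a dict with "intrinsics" (3x3 intrinsics, pixels), "pose" (4x4, takes a point from camera to world coordinates). Camera axes: x right, y up, looking along -z (the intrinsics and any distortion apply to the point x, -y, -z); pixel columns grow to the right and rows downward; lengths in m; the calibration is good to about 2 mm. A picture is of the moment at which its call begins: read the wrist's pose just before it. camera_info takes no time and is no camera call; for the wrist camera it gives the pose at the moment of the call.
- hand_in(): hands the job in, once; it reports no verdict.
The state is a dict: "t": time; "joint_pos": joint angles; "joint_vel": joint speeds; "joint_efforts": joint torques, N m; "position": TCP position; "ee_rot": TCP orientation; "contact_force": force on the tool from outside, world axes, zero at the start; "torque": the same for the moment, N m; "finger_gap": finger opening in m.
Only numpy, scipy, OpenCV 4.12 (cv2) and the standard library are available. Lean on these libraries where they do the work, as an engineer would, in place of code of your own. Each camera call takes 0.05 s, during which the arm holds its last target.

## Working session

There is one attempt and no reset: what is moved stays moved. The work goes in short steps, Python scripts to look and compute and a shell command to move; the robot and the scene stay as the last step left them, time stands still between calls to the robot, and variables do not carry over. Pictures are saved under pics/ and viewed, and the job is handed in when it is done.

```bash
ls; mkdir -p pics
python3 - <<'E'
from plant import sensors, imaging, manip
import cv2
o=sensors.get_obs()
for k in o: print(k,o[k])
print(manip.grip_depth, [x for x in dir(manip) if x[0]!='_'])
for n in ["scene","side","wrist"]:
    c=imaging.camera_info(n); print(n,c)
    cv2.imwrite(f"pics/a_{n}.png",imaging.grab_frame(n))
E
```

```text
pics
t 0.0
joint_pos [ 1.19597581e+00  8.74969269e-02  1.75141719e-01  1.65978757e+00
 -3.28144989e-06  1.57078329e+00]
joint_vel [-0.00021546 -0.00065876 -0.00011278 -0.00031116  0.00191975 -0.00060364]
joint_efforts [ 2.79282962e-03 -5.20392072e+01  4.64804792e+01  1.63556373e-02
  2.81374207e-05  6.22565295e-06]
position [0.20127883 0.51161147 0.23056669]
ee_rot [[-9.30578121e-01  3.66093049e-01 -4.89889380e-04]
 [ 3.66093377e-01  9.30577276e-01 -1.25417246e-03]
 [-3.26389385e-06 -1.34645071e-03 -9.99999094e-01]]
contact_force [-0.24708369 -0.05262968 -0.46340112]
torque [ 0.02093735  0.04593215 -0.00857906]
finger_gap 0.08562642833367066
-0.0187 ['PlanningError', 'grip_depth']
scene {'intrinsics': array([[475.81872128,   0.        , 289.212855  ],
       [  0.        , 475.81872128, 218.40521543],
       [  0.        ,   0.        ,   1.        ]]), 'pose': array([[ 0.38168548, -0.56564717,  0.73099895,  1.24198865],
       [ 0.92428659,  0.236353  , -0.29971913, -0.28069346],
       [-0.00323851,  0.79005097,  0.61303261,  0.74736046],
       [ 0.        ,  0.        ,  0.      
[... 178 characters left out ...]
  1.        ]]), 'pose': array([[ 0.94686069,  0.24838149, -0.20435624,  0.35445547],
       [-0.32109793,  0.69294294, -0.64554333, -0.57580993],
       [-0.0187338 ,  0.67685797,  0.73587521,  0.78799157],
       [ 0.        ,  0.        ,  0.        ,  1.        ]])}
wrist {'intrinsics': array([[316.1777941 ,   0.        , 276.40891833],
       [  0.        , 316.1777941 , 208.09071689],
       [  0.        ,   0.        ,   1.        ]]), 'pose': array([[ 0.36558602, -0.88453359, -0.28973643,  0.12653082],
       [ 0.93077638,  0.346926  ,  0.11531559,  0.54026732],
       [-0.00148342, -0.31183759,  0.95013426,  0.37401289],
       [ 0.        ,  0.        ,  0.        ,  1.        ]])}
```

View pics/a_scene.png

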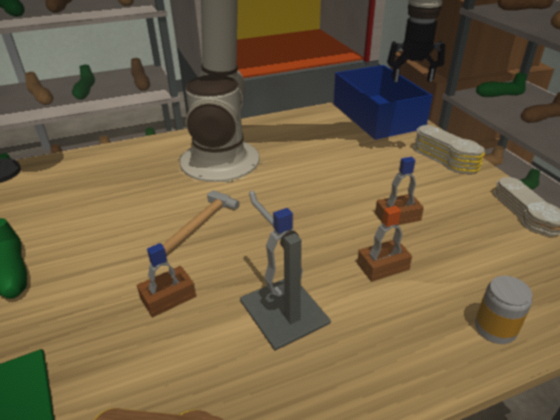

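View pics/a_side.png

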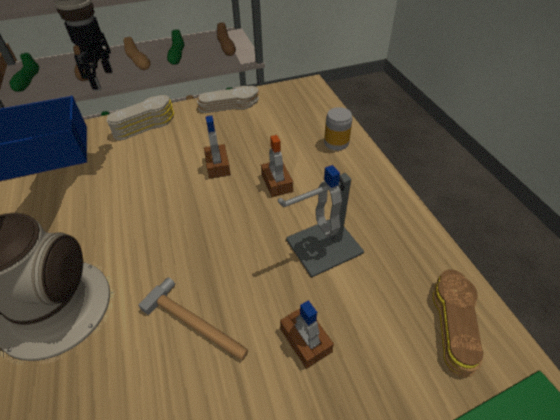

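View pics/a_wrist.png

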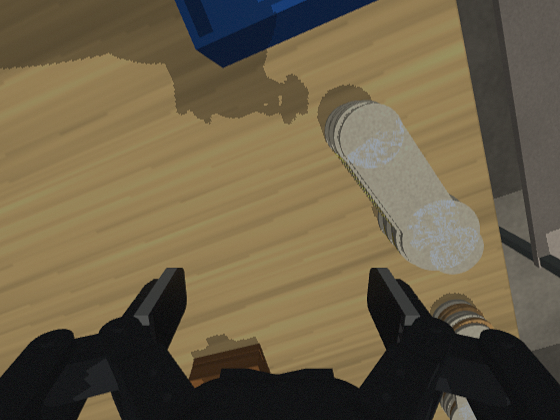

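The scene view shows blue blocks at (157,254), (283,220; hook) and (407,165), orange at (391,216). The side view shows them at (308,312), (332,177), (211,124) and (276,145). Next: masks and triangulation.

```bash
cat > h.py <<'E'
import numpy as np, cv2
from plant import sensors, imaging
def ray(ci,uv):
    K=ci["intrinsics"];P=ci["pose"]
    d=np.linalg.inv(K)@[uv[0],uv[1],1.]; d=np.array([d[0],-d[1],-d[2]])
    d=P[:3,:3]@d; return P[:3,3],d/np.linalg.norm(d)
def onz(ci,uv,z):
    o,d=ray(ci,uv); return o+d*(z-o[2])/d[2]
def tri(c1,u1,c2,u2):
    o1,d1=ray(c1,u1);o2,d2=ray(c2,u2)
    A=np.stack([d1,-d2],1);s=np.linalg.lstsq(A,o2-o1,rcond=None)[0]
    a=o1+s[0]*d1;b=o2+s[1]*d2
    return (a+b)/2,np.linalg.norm(a-b)
def proj(ci,p):
    P=ci["pose"];q=P[:3,:3].T@(np.asarray(p)-P[:3,3]);q=np.array([q[0],-q[1],-q[2]])
    q=ci["intrinsics"]@q;return q[:2]/q[2]
def blobs(im,col,amin=40,amax=900):
    h=cv2.cvtColor(im,cv2.COLOR_BGR2HSV)
    m=cv2.inRange(h,(108,140,50),(128,255,255)) if col=="blue" else cv2.inRange(h,(3,170,140),(13,255,255))
    n,l,s,c=cv2.connectedComponentsWithStats(m)
    return [(c[i].round(1),s[i]) for i in range(1,n) if amin<s[i][4]<amax], l
E
python3 - <<'E'
from h import *
for n in ["scene","side"]:
    im=cv2.imread(f"pics/a_{n}.png")
    for col in("blue","orange"):
        for b in blobs(im,col)[0]: print(n,col,b)
    
S=cv2.imread("pics/a_scene.png");D=cv2.imread("pics/a_side.png")
def crop(im,x,y,w=80,h=110): return cv2.resize(im[y:y+h,x:x+w],None,fx=4,fy=4,interpolation=cv2.INTER_CUBIC)
cv2.imwrite("pics/b1.png",np.hstack([crop(S,125,230,80,100),crop(S,365,140,80,100)]))
cv2.imwrite("pics/b2.png",np.hstack([crop(D,270,280,80,100),crop(D,190,100,80,100)]))
cv2.imwrite("pics/b3.png",np.hstack([crop(S,235,180,100,140),crop(D,270,150,100,140)]))
E
```

```text
scene blue (array([408., 160.]), array([403, 158,  11,   5,  42], dtype=int32))
scene blue (array([282.4, 213.3]), array([275, 209,  16,   9,  83], dtype=int32))
scene blue (array([155.1, 249.3]), array([148, 245,  15,  11,  90], dtype=int32))
scene orange (array([297.1,  63.8]), array([239,  53, 121,  23, 756], dtype=int32))
scene orange (array([392.5, 209.7]), array([385, 206,  16,   8,  78], dtype=int32))
side blue (array([209.9, 123.1]), array([206, 117,   8,  15,  65], dtype=int32))
side blue (array([332.8, 174.9]), array([326, 166,  14,  21, 147], dtype=int32))
side blue (array([308.6, 312. ]), array([301, 301,  15,  24, 199], dtype=int32))
```

View pics/b1.png

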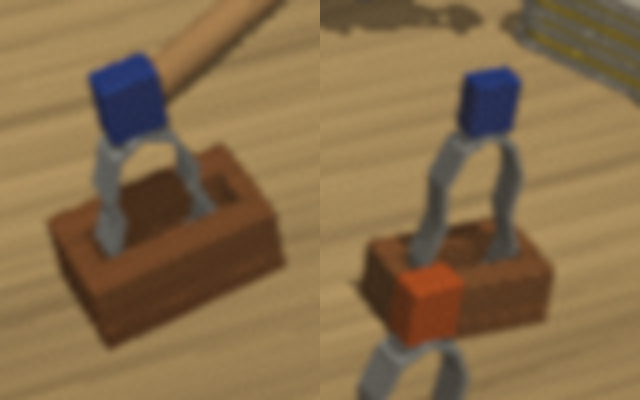

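View pics/b2.png

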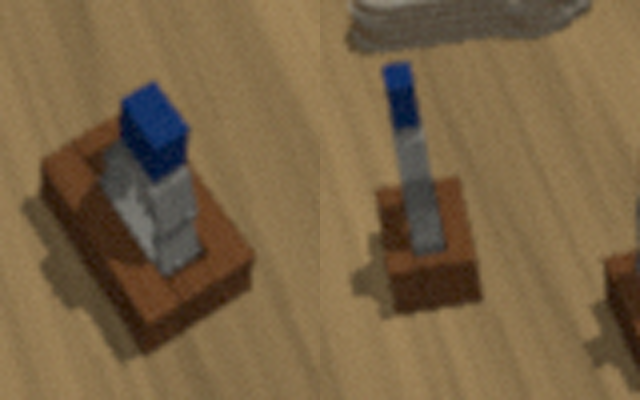

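View pics/b3.png

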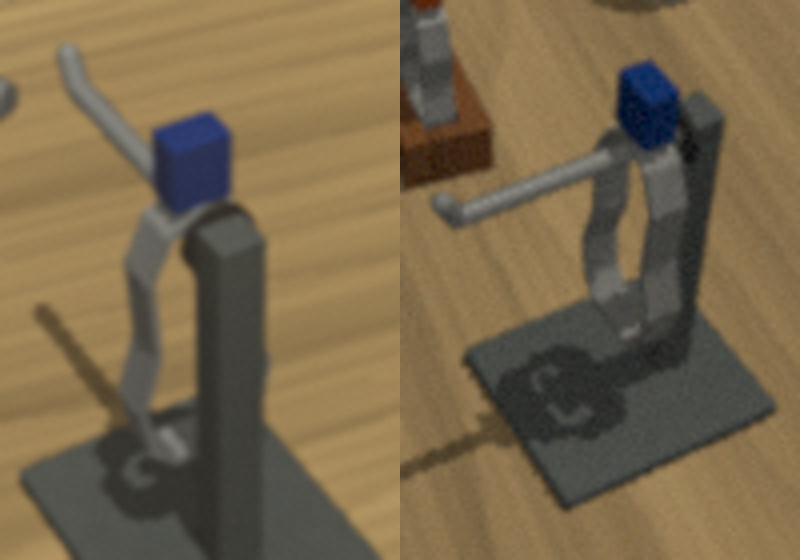

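The left holder (scene 155,275) and right holder (scene 405,205) tops are clear. I take their corners on z=0.042, the base on z=0.012, and the block centroids by triangulation.

```bash
cat > m.py <<'E'
from h import *
cs=imaging.camera_info("scene");cd=imaging.camera_info("side")
S=cv2.imread("pics/a_scene.png");D=cv2.imread("pics/a_side.png")
def mk(im,x,y,w,h):
    hs=cv2.cvtColor(im,cv2.COLOR_BGR2HSV);m=cv2.inRange(hs,(105,95,30),(130,255,255))
    k=np.zeros_like(m);k[y:y+h,x:x+w]=m[y:y+h,x:x+w]
    n,l,s,c=cv2.connectedComponentsWithStats(k);i=1+np.argmax(s[1:,4])
    return c[i],s[i]
for nm,a,b in [("left",(140,240,40,40),(290,290,40,50)),("hook",(265,200,40,40),(315,155,40,40)),("right",(395,150,30,30),(200,110,25,30))]:
    (u,s1),(v,s2)=mk(S,*a),mk(D,*b)
    print(nm,u.round(1),s1,v.round(1),s2,*tri(cs,u,cd,v))
def rect(nm,ci,x0,y0,pts,z):
    P=np.array([onz(ci,(x0+p[0]/4-.4,y0+p[1]/4-.4),z) for p in pts])
    print(nm);
    for i in range(len(P)):
        e=P[(i+1)%len(P)]-P[i];print("  ",P[i].round(4),"edge",np.linalg.norm(e).round(4),"dir",np.degrees(np.arctan2(e[1],e[0])).round(1))
    print("  c",((P[0]+P[2])/2).round(4), P.mean(0).round(4))
rect("L scene",cs,125,230,[(50,221),(222,146),(276,212),(98,291)],.042)
rect("L side",cd,270,280,[(43,163),(115,118),(252,258),(148,322)],.042)
rect("R side",cd,190,100,[(56,190),(138,178),(160,243),(67,262)],.042)
rect("R scene",cs,365,140,[(48,245),(195,220),(233,268)],.042)
rect("base side",cd,270,150,[(68,357),(290,290),(375,405),(168,505)],.012)
rect("base scene",cs,235,180,[(22,477),(200,398),(377,560)],.012)
# hook bar: side line pts on z=.21
for ci,x0,y0,pts in[(cd,270,150,[(63,215),(203,158)]),(cs,235,180,[(90,93),(150,165)])]:
    P=[onz(ci,(x0+p[0]/4-.4,y0+p[1]/4-.4),.21) for p in pts];e=P[1]-P[0]
    print("bar",P[0].round(4),P[1].round(4),np.degrees(np.arctan2(e[1],e[0])).round(1))
print("tip",*tri(cs,(235+67/4,180+50/4),cd,(270+40/4,150+200/4)))
E
python3 m.py
```

```text
left [156.7 254.2] [148 244  18  22 270] [307.9 312.6] [300 301  17  24 262] [ 0.50245169 -0.25811581  0.12217336] 0.0006657696084019994
hook [283.4 219.8] [274 209  18  24 310] [331.6 176.2] [325 166  15  22 252] [ 0.63451838 -0.04336218  0.23726313] 0.0023245875758007802
right [407.4 164.9] [402 158  12  16 157] [209.9 123.3] [206 116   8  16  91] [0.44900366 0.34883362 0.15204102] 0.0012280161706467118
L scene
   [ 0.4861 -0.3088  0.042 ] edge 0.0958 dir 102.8
   [ 0.4649 -0.2153  0.042 ] edge 0.0615 dir 14.3
   [ 0.5245 -0.2001  0.042 ] edge 0.0958 dir -78.2
   [ 0.544 -0.294  0.042] edge 0.0597 dir -165.6
  c [ 0.5053 -0.2545  0.042 ] [ 0.5049 -0.2546  0.042 ]
L side
   [ 0.4608 -0.2178  0.042 ] edge 0.045 dir 14.8
   [ 0.5044 -0.2063  0.042 ] edge 0.0995 dir -68.3
   [ 0.5412 -0.2987  0.042 ] edge 0.0606 dir -168.1
   [ 0.4819 -0.3112  0.042 ] edge 0.0958 dir 102.7
  c [ 0.501  -0.2582  0.042 ] [ 0.4971 -0.2585  0.042 ]
R side
   [0.4223 0.3934 0.042 ] edge 0.0624 dir -6.6
   [0.4843 0.3862 0.042 ] edge 0.0798 dir -91.6
   [0.4821 0.3064 0.042 ] edge 0.0684 dir 177.9
   [0.4137
[... 251 characters left out ...]
.3432 0.042 ] [0.4453 0.3615 0.042 ]
base side
   [ 0.5503 -0.0008  0.012 ] edge 0.1537 dir 1.4
   [0.704  0.0029 0.012 ] edge 0.1014 dir -84.5
   [ 0.7138 -0.0981  0.012 ] edge 0.1469 dir -170.5
   [ 0.5689 -0.1224  0.012 ] edge 0.1231 dir 98.7
  c [ 0.632  -0.0494  0.012 ] [ 0.6342 -0.0546  0.012 ]
base scene
   [ 0.5771 -0.1187  0.012 ] edge 0.108 dir 99.4
   [ 0.5594 -0.0122  0.012 ] edge 0.1431 dir 15.7
   [0.6971 0.0265 0.012 ] edge 0.1885 dir -129.6
  c [ 0.6371 -0.0461  0.012 ] [ 0.6112 -0.0348  0.012 ]
bar [ 0.5281 -0.0609  0.21  ] [ 0.6103 -0.047   0.21  ] 9.6
bar [ 0.5323 -0.0563  0.21  ] [ 0.5959 -0.0497  0.21  ] 6.0
tip [ 0.51654125 -0.06133476  0.22497699] 0.0010132165139598891
```

Block centre heights give the identities. Left is 0.122, so it is the small die (expected 0.123). Right is 0.152, so it is the medium (expected 0.153). Hook yaw is about 9°. Next I hover above the medium die and refine with the wrist camera.

```bash
cat > go.py <<'E'
import sys
from h import *
from scipy.spatial.transform import Rotation as R
def go(p,ydeg):
    o=sensors.get_obs();E=np.array(o["ee_rot"]);a=np.radians(ydeg)
    y=np.array([np.cos(a),np.sin(a),0]);z=np.array([0,0,-1.]);T=np.stack([np.cross(y,z),y,z],1)
    r=R.from_matrix(E.T@T).as_rotvec(degrees=True)
    d=1000*E.T@(np.array(p)-o["position"])
    print("t",round(o["t"],2),"pos",np.round(o["position"],4),"yaw",np.degrees(np.arctan2(E[1,1],E[0,1])).round(2),"F",np.round(o["contact_force"],1),"gap",round(o["finger_gap"],4))
    print("shift",d.round(1),"turn",r.round(2))
a=[float(x) for x in sys.argv[1:]]
if a: go(a[:3],a[3])
E
python3 go.py .450 .349 .240 83
```

```text
t 0.15 pos [0.2013 0.5117 0.2308] yaw 68.52 F [-0.7  0.2  0.6] gap 0.0851
shift [-291.   -60.3   -9.2] turn [-6.000e-02 -1.000e-02 -1.448e+01]
```

```bash
python3 -m pendant '[[[-45,-9,-9,0,0,-3,100],[-95,-20,-9,0,0,-6,100],[-145,-30,-9,0,0,-9,100],[-190,-40,-9,0,0,-12,100],[-230,-48,-9,0,0,-14.5,100]]]'; python3 go.py .450 .349 .240 83
```

```text
t: 0.65
position: [0.3994, 0.3813, 0.2401]
ee_rot: [[-0.993, 0.12, -0.0], [0.12, 0.993, -0.0], [0.0, -0.0, -1.0]]
contact_force: [0.0, 1.0, -0.4]
finger_gap: 0.085
t 0.65 pos [0.3994 0.3813 0.2401] yaw 83.11 F [ 0.   1.  -0.4] gap 0.085
shift [-54.1 -26.    0.1] turn [-0.01 -0.    0.11]
```

```bash
python3 -m pendant '[[[-27,-13,0,0,0,0,100],[-54,-26,0,0,0,0,100],[-54,-26,0,0,0,0,100],[-54,-26,0,0,0,0,100],[-54,-26,0,0,0,0,100]]]'
python3 - <<'E'
from h import *
import json
c=imaging.camera_info("wrist");im=imaging.grab_frame("wrist");cv2.imwrite("pics/c1.png",im)
np.save("c1.npy",np.array([c["pose"]]))
for p in [(.45,.349,.171),(.45,.349,.042)]: print(proj(c,p))
E
python3 go.py .450 .349 .240 83
```

```text
t: 1.15
position: [0.4477, 0.3509, 0.2402]
ee_rot: [[-0.993, 0.121, -0.0], [0.121, 0.993, -0.0], [0.0, -0.0, -1.0]]
contact_force: [-0.5, 0.5, -0.3]
finger_gap: 0.0853
[275.31406239 225.36384485]
[275.76099709 183.0706521 ]
t 1.2 pos [0.4475 0.3511 0.2403] yaw 83.08 F [-0.6 -0.2 -0.7] gap 0.0851
shift [-2.7 -1.8  0.3] turn [ 0.   -0.01  0.08]
```

View pics/c1.png

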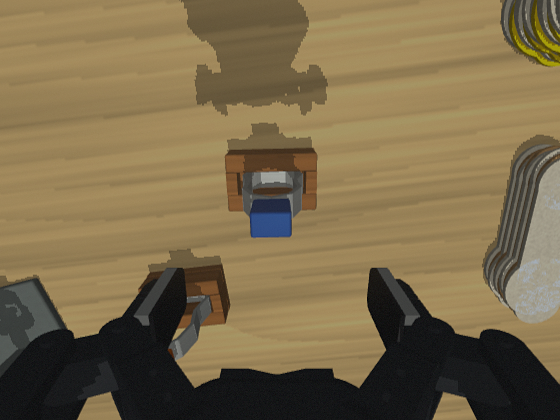

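The block's top face spans cols 250–291, rows ~210–237, with the holder square behind it at (228–317, 150–210); yaw looks aligned. Next, the exact numbers.

Run:
```python
from h import *
c=imaging.camera_info("wrist");c=dict(c);c["pose"]=np.load("c1.npy")[0]
im=cv2.imread("pics/c1.png");hs=cv2.cvtColor(im,cv2.COLOR_BGR2HSV)
print(hs[195:242,270].tolist()[::2])
m=cv2.inRange(hs,(105,95,30),(130,255,255));m[:190]=0;m[250:]=0;m[:,:230]=0;m[:,310:]=0
n,l,s,cc=cv2.connectedComponentsWithStats(m);i=1+np.argmax(s[1:,4]);print(s[i])
l=(l==i)&(hs[:,:,2]>0)
top=((l)&(np.arange(420)[:,None]>=211)).astype(np.uint8)
r=cv2.minAreaRect(cv2.findNonZero(top));b=cv2.boxPoints(r);print(b.round(1))
for p in b: print(onz(c,p,.171).round(4))
print(onz(c,r[0],.171))
# holder
for p in [(226,153),(316,152.5),(317,209),(229,211)]: print("h",onz(c,p,.042).round(4))
cv2.imwrite("pics/c1z.png",cv2.resize(im[140:245,215:330],None,fx=5,fy=5,interpolation=cv2.INTER_CUBIC))
```

```text
[[13, 121, 101], [45, 13, 77], [109, 116, 66], [115, 110, 65], [113, 134, 63], [115, 107, 67], [113, 104, 66], [113, 116, 66], [113, 122, 67], [110, 162, 112], [109, 165, 136], [109, 165, 133], [110, 162, 135], [109, 164, 135], [110, 162, 135], [110, 162, 135], [110, 165, 133], [110, 164, 134], [110, 161, 135], [110, 162, 132], [109, 171, 131], [9, 36, 113], [20, 109, 147], [20, 108, 151]]
[ 250  199   41   38 1483]
[[250. 211.]
 [290. 211.]
 [290. 236.]
 [250. 236.]]
[0.437  0.3325 0.171 ]
[0.4404 0.3607 0.171 ]
[0.4595 0.3586 0.171 ]
[0.456  0.3297 0.171 ]
[0.44811554 0.3453814  0.171     ]
h [0.4106 0.2999 0.042 ]
h [0.4217 0.396  0.042 ]
h [0.4857 0.3919 0.042 ]
h [0.476  0.2921 0.042 ]
```

View pics/c1z.png

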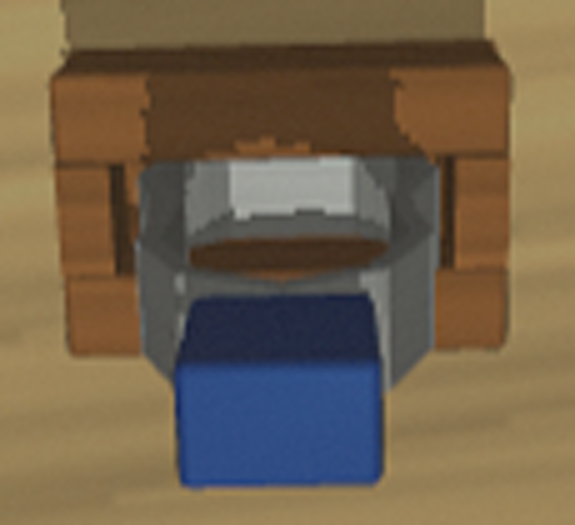

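Two views agree within 4 mm: wrist (0.448, 0.3454), triangulated (0.449, 0.349), yaw 83°. I descend at (0.4485, 0.347) to TCP z 0.139.

```bash
python3 go.py .4485 .347 .139 83; python3 -m pendant '[[[-1.5,-4,0,0,0,0,100],[-1.5,-4,40,0,0,0,100],[-1.5,-4,75,0,0,0,100],[-1.5,-4,95,0,0,0,100],[-1.5,-4,101,0,0,0,100]]]'; python3 go.py .4485 .347 .139 83
```

```text
t 1.2 pos [0.4475 0.3511 0.2403] yaw 83.08 F [-0.6 -0.2 -0.7] gap 0.0851
shift [ -1.5  -4.  101.3] turn [ 0.   -0.01  0.08]
t: 1.7
position: [0.4479, 0.3459, 0.1368]
ee_rot: [[-0.993, 0.121, -0.003], [0.121, 0.993, -0.002], [0.003, -0.003, -1.0]]
contact_force: [-0.3, 0.6, 0.6]
finger_gap: 0.085
t 1.7 pos [0.4479 0.3459 0.1368] yaw 83.08 F [-0.3  0.6  0.6] gap 0.085
shift [-0.5  1.2 -2.2] turn [-0.15 -0.15  0.08]
```

```bash
python3 -m pendant '[[[0,0,0,0,0,0,60],[0,0,0,0,0,0,30],[0,0,0,0,0,0,0],[0,0,0,0,0,0,0],[0,0,0,0,0,0,0]]]'; python3 -m pendant '[[[0,0,0,0,0,0,0],[0,0,0,0,0,0,0],[0,0,0,0,0,0,0],[0,0,-5,0,0,0,0],[0,0,-10,0,0,0,0]]]';python3 go.py .4485 .347 .139 83
```

```text
t: 2.2
position: [0.4498, 0.3468, 0.1407]
ee_rot: [[-0.993, 0.121, 0.002], [0.121, 0.993, 0.001], [-0.002, 0.002, -1.0]]
contact_force: [0.6, -1.2, 7.8]
finger_gap: 0.0287
t: 2.7
position: [0.4491, 0.3463, 0.1494]
ee_rot: [[-0.993, 0.121, -0.001], [0.121, 0.993, -0.0], [0.0, -0.0, -1.0]]
contact_force: [-0.2, -0.4, -1.5]
finger_gap: 0.0289
t 2.7 pos [0.4491 0.3463 0.1494] yaw 83.03 F [-0.2 -0.4 -1.5] gap 0.0289
shift [ 0.7  0.6 10.4] turn [-0.02 -0.03  0.03]
```

Grasped: gap 29 mm and the lift started freely. Next I lift and check where the orange die stands relative to the transit path.

```bash
python3 -m pendant '[[[0,0,-30,0,0,0,0],[0,0,-65,0,0,0,0],[0,0,-100,0,0,0,0],[0,0,-130,0,0,0,0],[0,0,-140,0,0,0,0]]]'
python3 - <<'E'
from h import *
cs=imaging.camera_info("scene");cd=imaging.camera_info("side")
print(tri(cs,(391.5,216),cd,(276,144)))
for n in["scene","side"]: cv2.imwrite(f"pics/d_{n}.png",imaging.grab_frame(n))
a=cv2.imread("pics/d_scene.png")[60:270,340:480];b=cv2.imread("pics/d_side.png")[40:250,140:280]
cv2.imwrite("pics/d.png",cv2.resize(np.hstack([a,b]),None,fx=2.8,fy=2.8))
E
python3 go.py .465 -.0695 .290 99
```

```text
t: 3.2
position: [0.4497, 0.3468, 0.2926]
ee_rot: [[-0.993, 0.121, 0.003], [0.121, 0.993, 0.002], [-0.003, 0.003, -1.0]]
contact_force: [0.1, -0.1, -2.4]
finger_gap: 0.0294
(array([0.59615148, 0.21346487, 0.14168869]), np.float64(0.0033752725034793115))
t 3.3 pos [0.4497 0.3468 0.2902] yaw 83.02 F [-0.5 -0.4 -2.5] gap 0.0292
shift [-6.580e+01 -4.113e+02 -3.000e-01] turn [  0.07   0.09 -15.98]
```

View pics/d.png

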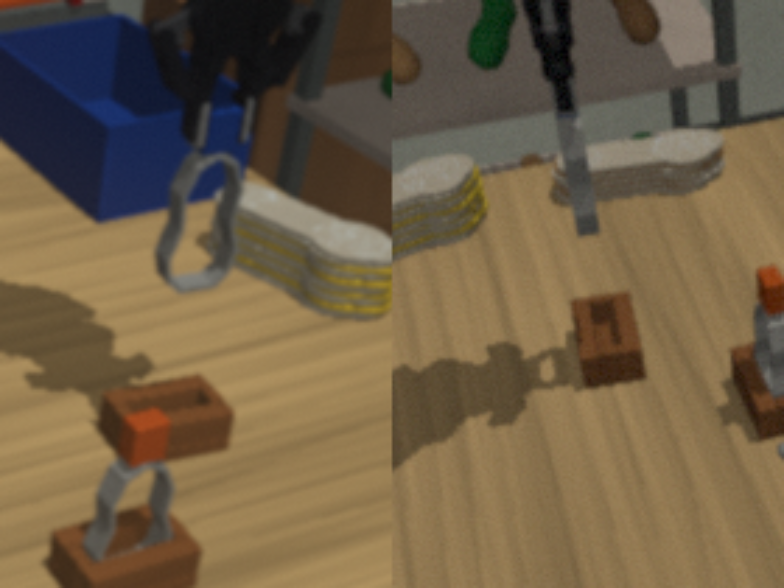

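The die hangs upright in the gripper and is clear of its holder; the orange die at x≈0.596 is off the path. Transit to in front of the hook tip.

```bash
python3 -m pendant '[[[-6,-35,0,0,0,-2,0],[-13,-80,0,0,0,-5,0],[-20,-125,0,0,0,-8,0],[-27,-170,0,0,0,-11,0],[-33,-210,0,0,0,-14,0]]]'; python3 go.py .465 -.0695 .290 99
```

```text
t: 3.8
position: [0.4558, 0.132, 0.287]
ee_rot: [[-0.992, -0.124, -0.003], [-0.124, 0.992, -0.001], [0.003, -0.001, -1.0]]
contact_force: [1.3, 0.2, -2.3]
finger_gap: 0.0288
t 3.8 pos [0.4558 0.132  0.287 ] yaw 97.15 F [ 1.3  0.2 -2.3] gap 0.0288
shift [  15.9 -201.1   -2.8] turn [-0.03 -0.16 -1.85]
```

```bash
python3 -m pendant '[[[4,-45,0,0,0,-2,0],[8,-95,0,0,0,-2,0],[12,-140,0,0,0,-2,0],[15,-180,10,0,0,-2,0],[16,-199,28,0,0,-2,0]]]'; python3 -m pendant '[[[0,0,0,0,0,0,0],[0,0,0,0,0,0,0],[0,0,0,0,0,0,0],[0,0,0,0,0,0,0],[0,0,0,0,0,0,0]]]'
python3 - <<'E'
from h import *
np.save("e.npy",imaging.camera_info("wrist")["pose"])
cv2.imwrite("pics/e_wrist.png",imaging.grab_frame("wrist"))
for n in["scene","side"]: cv2.imwrite(f"pics/e_{n}.png",imaging.grab_frame(n))
a=cv2.imread("pics/e_scene.png")[110:320,190:330];b=cv2.imread("pics/e_side.png")[100:310,240:380]
cv2.imwrite("pics/e.png",cv2.resize(np.hstack([a,b]),None,fx=2.8,fy=2.8,interpolation=cv2.INTER_CUBIC))
E
python3 go.py .465 -.0695 .258 99
```

```text
t: 4.3
position: [0.4646, -0.0684, 0.2597]
ee_rot: [[-0.988, -0.154, -0.001], [-0.154, 0.988, -0.0], [0.001, -0.0, -1.0]]
contact_force: [1.1, 0.8, -2.2]
finger_gap: 0.029
t: 4.8
position: [0.4652, -0.0647, 0.2616]
ee_rot: [[-0.987, -0.158, 0.001], [-0.158, 0.987, -0.0], [-0.001, -0.0, -1.0]]
contact_force: [-0.2, -0.7, -2.0]
finger_gap: 0.0293
t 4.95 pos [ 0.4651 -0.0651  0.2615] yaw 99.07 F [ 0.1 -0.4 -2.4] gap 0.0294
shift [ 0.8 -4.3  3.5] turn [-0.01  0.02  0.07]
```

View pics/e.png

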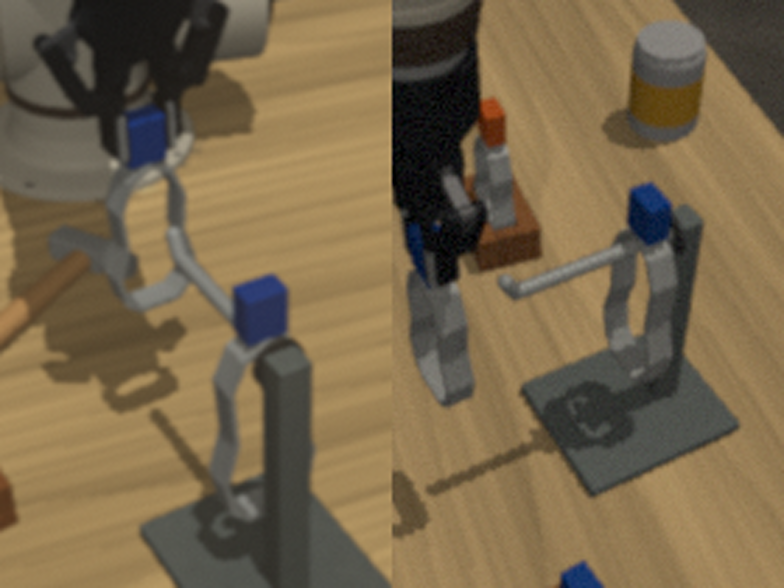

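View pics/e_wrist.png

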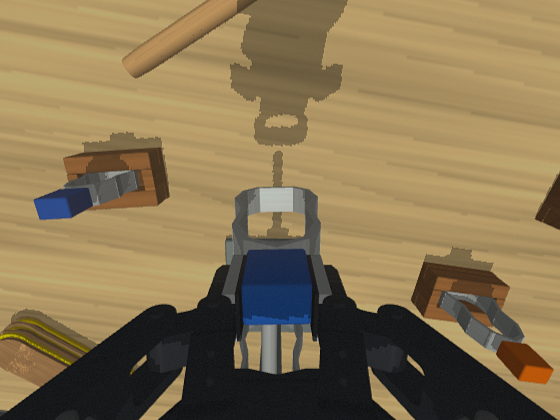

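The die hangs in front of the hook tip. In the wrist view the bar is visible under the block at column ~272, rows 325–372, and the block is centred at column 277. I measure the bar line from it.

Run:
```python
from h import *
c=dict(imaging.camera_info("wrist"));c["pose"]=np.load("e.npy")
im=cv2.imread("pics/e_wrist.png")
for r in (335,350,365): print(r,[tuple(x) for x in im[r,252:294:2].tolist()])
cv2.imwrite("pics/ez.png",cv2.resize(im[180:380,225:330],None,fx=3,fy=3,interpolation=cv2.INTER_CUBIC))
for z in(.21,.216):
  for u in [(270.5,330),(270.5,350),(270.5,370)]: print(z,onz(c,u,z).round(4))
print(onz(c,(277,287),.258+.030))
```

```text
335 [(98, 145, 171), (98, 145, 172), (99, 147, 172), (98, 146, 172), (99, 148, 174), (110, 112, 110), (131, 136, 135), (142, 146, 144), (148, 154, 152), (143, 148, 145), (134, 137, 137), (122, 128, 125), (98, 102, 100), (51, 52, 49), (55, 64, 68), (102, 154, 180), (101, 150, 176), (100, 148, 175), (102, 150, 175), (99, 147, 173), (100, 147, 174)]
350 [(102, 154, 180), (102, 154, 182), (104, 154, 182), (104, 154, 182), (86, 125, 144), (111, 114, 112), (133, 138, 135), (140, 147, 145), (147, 153, 150), (141, 146, 144), (132, 138, 135), (124, 128, 126), (93, 96, 94), (51, 54, 50), (52, 54, 54), (107, 160, 189), (104, 155, 182), (103, 155, 182), (107, 157, 185), (105, 156, 184), (104, 155, 182)]
365 [(95, 140, 164), (92, 137, 162), (91, 136, 160), (93, 137, 161), (49, 47, 42), (110, 113, 111), (131, 137, 135), (141, 147, 143), (147, 153, 150), (140, 146, 144), (134, 138, 137), (123, 126, 124), (94, 98, 96), (51, 52, 50), (50, 51, 48), (99, 148, 173), (97, 142, 167), (95, 143, 167), (95, 142, 166), (95, 141, 167), (101, 123, 134)]
0.21 [ 0.5439 -0.0573  0.21  ]
0.21 [ 0.562  -0.0545  0.21  ]
0.21 [ 0.581  -0.0515  0.21  ]
0.216 [ 0.539  -0.0579  0.216 ]
0.216 [ 0.5566 -0.0552  0.216 ]
0.216 [ 0.575  -0.0524  0.216 ]
[ 0.45842402 -0.06627022  0.288     ]
```

View pics/ez.png

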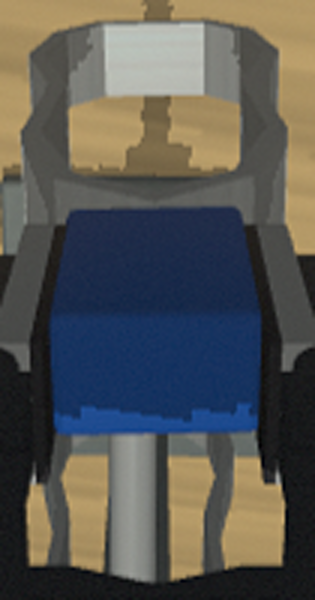

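The wrist gives the bar at (0.544, -0.0564) with slope ~9°. My line from the fixed cameras gives -0.0569 there, so they agree within 1 mm. Large die origin is near (0.6345, -0.0434), so I put the medium 29 mm in front, at (0.606, -0.047). Advance over the tip, first part.

```bash
python3 -m pendant '[[[0,-4,0,0,0,0,0],[-20,-4,0,0,0,0,0],[-45,-4,0,0,0,0,0],[-70,-4,0,0,0,0,0],[-90,-4,0,0,0,0,0]]]'; python3 -m pendant '[[[-15,0,0,0,0,0,0],[-30,0,0,0,0,0,0],[-42,0,0,0,0,0,0],[-46,0,0,0,0,0,0],[-46,0,0,0,0,0,0]]]';  python3 - <<'E'
from h import *
for n in["scene","side"]: cv2.imwrite(f"pics/f_{n}.png",imaging.grab_frame(n))
a=cv2.imread("pics/f_scene.png")[130:340,200:340];b=cv2.imread("pics/f_side.png")[80:290,260:400]
cv2.imwrite("pics/f.png",cv2.resize(np.hstack([a,b]),None,fx=2.8,fy=2.8,interpolation=cv2.INTER_CUBIC))
E
python3 go.py .606 -.047 .226 99
```

```text
t: 5.45
position: [0.5557, -0.0554, 0.261]
ee_rot: [[-0.988, -0.157, -0.0], [-0.157, 0.988, -0.0], [0.0, -0.0, -1.0]]
contact_force: [0.0, 0.3, -2.2]
finger_gap: 0.0292
t: 5.95
position: [0.6001, -0.0482, 0.2608]
ee_rot: [[-0.988, -0.157, -0.001], [-0.157, 0.988, 0.0], [0.001, 0.0, -1.0]]
contact_force: [-0.7, -0.0, -2.1]
finger_gap: 0.0293
t 6.05 pos [ 0.5996 -0.0483  0.2614] yaw 99.02 F [ 0.3 -0.  -2.5] gap 0.0293
shift [-6.6  0.2 35.4] turn [-0.   -0.01  0.02]
```

View pics/f.png

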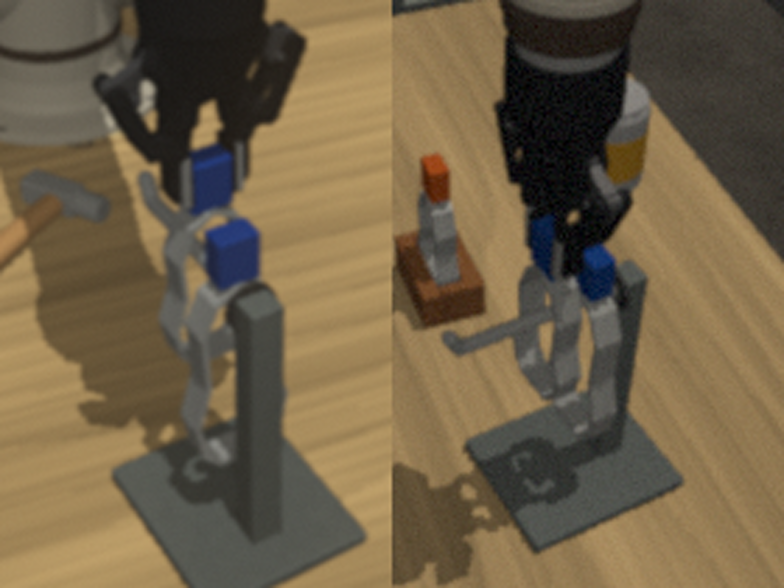

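The medium is threaded on the bar with a visible gap of ~12 mm to the large ring. Forward 5 mm, then lower gently.

```bash
python3 -m pendant '[[[-3,0,0,0,0,0,0],[-5,0,8,0,0,0,0],[-5,0,16,0,0,0,0],[-5,0,23,0,0,0,0],[-5,0,28,0,0,0,0]]]'; python3 -m pendant '[[[0,0,2,0,0,0,0],[0,0,4,0,0,0,0],[0,0,5,0,0,0,0],[0,0,6,0,0,0,0],[0,0,6,0,0,0,0]]]'; python3 go.py .606 -.047 .225 99
```

```text
t: 6.55
position: [0.6045, -0.0473, 0.2321]
ee_rot: [[-0.988, -0.157, -0.001], [-0.157, 0.988, 0.0], [0.001, 0.0, -1.0]]
contact_force: [-0.4, 0.1, -1.9]
finger_gap: 0.0294
t: 7.05
position: [0.6049, -0.0473, 0.2274]
ee_rot: [[-0.988, -0.157, 0.0], [-0.157, 0.988, -0.0], [-0.0, -0.0, -1.0]]
contact_force: [0.8, -1.0, -1.6]
finger_gap: 0.0292
t 7.05 pos [ 0.6049 -0.0473  0.2274] yaw 99.03 F [ 0.8 -1.  -1.6] gap 0.0292
shift [-1.1  0.1  2.4] turn [-0.    0.01  0.03]
```

```bash
python3 -m pendant '[[[0,0,1,0,0,0,0],[0,0,2,0,0,0,0],[0,0,2.5,0,0,0,0],[0,0,2.5,0,0,0,0],[0,0,2.5,0,0,0,0]]]'
python3 - <<'E'
from h import *
for n in["scene","side"]: cv2.imwrite(f"pics/g_{n}.png",imaging.grab_frame(n))
a=cv2.imread("pics/g_scene.png")[130:340,200:340];b=cv2.imread("pics/g_side.png")[80:290,260:400]
cv2.imwrite("pics/g.png",cv2.resize(np.hstack([a,b]),None,fx=2.8,fy=2.8,interpolation=cv2.INTER_CUBIC))
E
python3 go.py .606 -.047 .225 99
```

```text
t: 7.55
position: [0.6051, -0.0476, 0.2261]
ee_rot: [[-0.988, -0.157, 0.002], [-0.157, 0.988, -0.001], [-0.002, -0.001, -1.0]]
contact_force: [-1.0, -0.9, 5.3]
finger_gap: 0.029
t 7.65 pos [ 0.6051 -0.0476  0.2261] yaw 99.01 F [-0.4 -1.3  5.1] gap 0.0292
shift [-1.   0.4  1.1] turn [-0.05  0.11  0.01]
```

View pics/g.png

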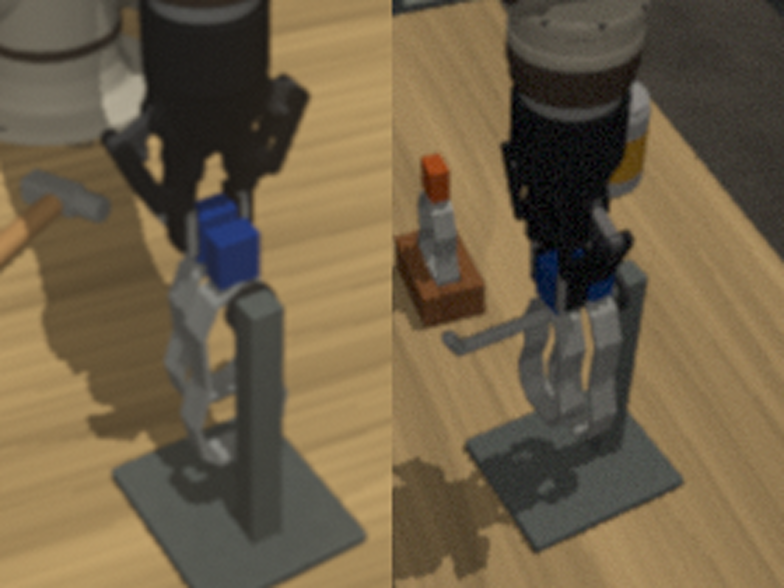

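The contact force rose to +5 N upward, so the die rests on the bar, upright and parallel to the large one. Release.

```bash
python3 -m pendant '[[[0,0,0,0,0,0,45],[0,0,0,0,0,0,55],[0,0,0,0,0,0,70],[0,0,0,0,0,0,85],[0,0,0,0,0,0,100]]]';python3 -m pendant '[[[0,0,0,0,0,0,100],[0,0,0,0,0,0,100],[0,0,-10,0,0,0,100],[0,0,-25,0,0,0,100],[0,0,-45,0,0,0,100]]]'; python3 -m pendant '[[[0,0,-25,0,0,0,100],[0,0,-55,0,0,0,100],[0,0,-85,0,0,0,100],[0,0,-100,0,0,0,100],[0,0,-100,0,0,0,100]]]'
python3 - <<'E'
from h import *
np.save("g.npy",imaging.camera_info("wrist")["pose"])
cv2.imwrite("pics/h_wrist.png",imaging.grab_frame("wrist"))
for n in["scene","side"]: cv2.imwrite(f"pics/h_{n}.png",imaging.grab_frame(n))
a=cv2.imread("pics/h_scene.png")[130:340,200:340];b=cv2.imread("pics/h_side.png")[80:290,260:400]
cv2.imwrite("pics/h.png",cv2.resize(np.hstack([a,b]),None,fx=2.8,fy=2.8,interpolation=cv2.INTER_CUBIC))
E
python3 go.py .5025 -.258 .25 104
```

```text
t: 8.15
position: [0.6049, -0.0473, 0.2247]
ee_rot: [[-0.988, -0.157, -0.0], [-0.157, 0.988, 0.0], [0.0, 0.0, -1.0]]
contact_force: [-0.1, 0.4, -0.2]
finger_gap: 0.0843
t: 8.65
position: [0.6046, -0.0473, 0.2704]
ee_rot: [[-0.988, -0.157, -0.001], [-0.157, 0.988, 0.0], [0.001, 0.0, -1.0]]
contact_force: [-1.0, -1.0, 0.3]
finger_gap: 0.0857
t: 9.15
position: [0.6052, -0.0473, 0.3726]
ee_rot: [[-0.988, -0.157, 0.004], [-0.157, 0.988, -0.0], [-0.004, -0.001, -1.0]]
contact_force: [-0.3, 0.0, -0.0]
finger_gap: 0.0856
t 9.3 pos [ 0.6049 -0.0473  0.3689] yaw 99.02 F [-0.   0.6  0. ] gap 0.0854
shift [ 134.1 -192.   118.9] turn [ 0.02 -0.06 -4.98]
```

View pics/h.png

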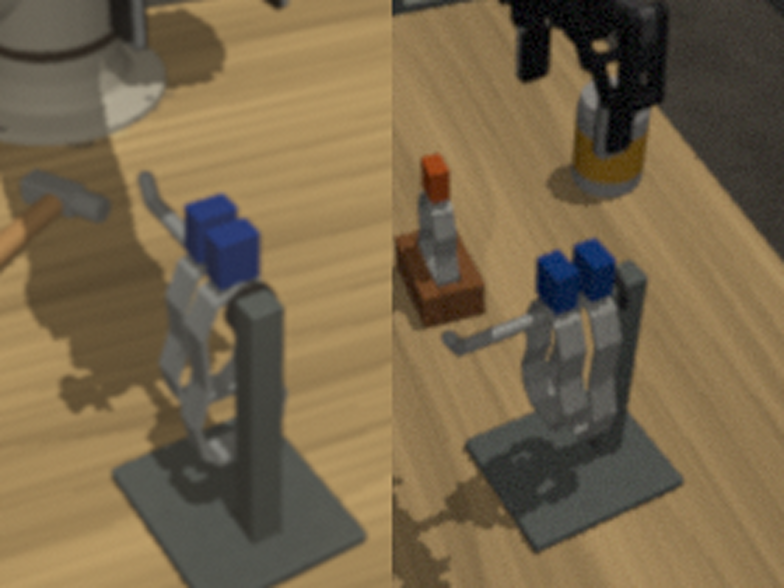

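View pics/h_wrist.png

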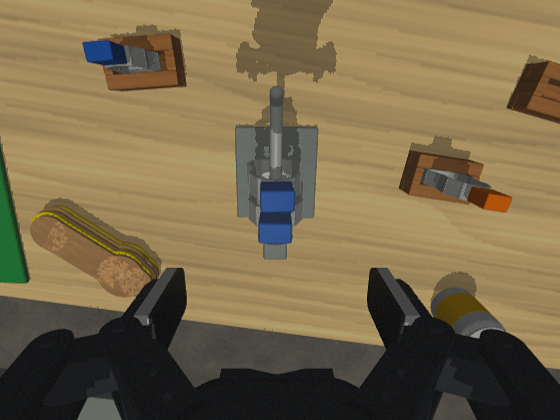

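The medium hangs straight in front of the large, let go; in the wrist view the two blue tops are at (276,197) and (275,231). I measure their spacing.

Run:
```python
from h import *
c=dict(imaging.camera_info("wrist"));c["pose"]=np.load("g.npy")
im=cv2.imread("pics/h_wrist.png");hs=cv2.cvtColor(im,cv2.COLOR_BGR2HSV)
m=cv2.inRange(hs,(105,95,95),(130,255,255));m[:160]=0;m[265:]=0;m[:,:230]=0;m[:,320:]=0
n,l,s,cc=cv2.connectedComponentsWithStats(m)
for i in range(1,n):
    if s[i][4]>100:
        x,y,w,h,a=s[i];print(s[i],cc[i].round(1),onz(c,cc[i],.256).round(4),"ext",onz(c,(x+w/2,y),.256).round(4),onz(c,(x+w/2,y+h),.256).round(4))
print(hs[170:250,276,2].tolist())
```

```text
[260 191  35  22 716] [277.4 201. ] [ 0.6041 -0.0476  0.256 ] ext [ 0.5953 -0.0489  0.256 ] [ 0.6148 -0.0458  0.256 ]
[259 223  33  21 650] [274.8 233.1] [ 0.6339 -0.0451  0.256 ] ext [ 0.6243 -0.046   0.256 ] [ 0.6443 -0.0428  0.256 ]
[94, 93, 94, 94, 94, 95, 93, 95, 92, 79, 78, 78, 70, 67, 68, 69, 69, 71, 68, 69, 84, 114, 134, 143, 143, 143, 142, 141, 140, 142, 141, 141, 142, 142, 141, 142, 142, 143, 142, 141, 142, 125, 85, 67, 68, 71, 69, 70, 69, 70, 70, 68, 70, 90, 120, 141, 146, 143, 143, 142, 142, 142, 141, 142, 139, 141, 141, 142, 140, 140, 140, 141, 136, 103, 81, 102, 115, 114, 114, 113]
```

Spacing is 29.8 mm (limit 42), sideways offset ~1 mm, as predicted. On to the small die.

```bash
python3 -m pendant '[[[22,-32,0,0,0,-1,100],[50,-70,0,0,0,-2,100],[76,-108,10,0,0,-3,100],[102,-146,30,0,0,-4,100],[126,-182,60,0,0,-5,100]]]'; python3 go.py .5025 -.258 .21 104
```

```text
t: 9.8
position: [0.5086, -0.2463, 0.3106]
ee_rot: [[-0.97, -0.243, 0.001], [-0.243, 0.97, -0.001], [-0.001, -0.001, -1.0]]
contact_force: [0.7, -0.6, 0.2]
finger_gap: 0.0854
t 9.8 pos [ 0.5086 -0.2463  0.3106] yaw 104.05 F [ 0.7 -0.6  0.2] gap 0.0854
shift [  8.8  -9.8 100.6] turn [-0.04  0.03  0.05]
```

```bash
python3 -m pendant '[[[8,-10,30,0,0,0,100],[8,-10,65,0,0,0,100],[8,-10,90,0,0,0,100],[8,-10,100,0,0,0,100],[8,-10,100,0,0,0,100]]]'; python3 -m pendant '[[[0,0,0,0,0,0,100],[0,0,0,0,0,0,100],[0,0,0,0,0,0,100],[0,0,0,0,0,0,100],[0,0,0,0,0,0,100]]]'
python3 - <<'E'
from h import *
c=imaging.camera_info("wrist");im=imaging.grab_frame("wrist");cv2.imwrite("pics/i.png",im)
hs=cv2.cvtColor(im,cv2.COLOR_BGR2HSV)
m=cv2.inRange(hs,(105,95,95),(130,255,255));m[:150]=0;m[265:]=0;m[:,:200]=0;m[:,350:]=0
n,l,s,cc=cv2.connectedComponentsWithStats(m);i=1+np.argmax(s[1:,4])
r=cv2.minAreaRect(cv2.findNonZero((l==i).astype(np.uint8)));print(s[i],r)
print(onz(c,cc[i],.141),[onz(c,p,.141).round(4) for p in cv2.boxPoints(r)])
E
python3 go.py .5025 -.258 .108 104
```

```text
t: 10.3
position: [0.5037, -0.2558, 0.2096]
ee_rot: [[-0.97, -0.242, -0.003], [-0.242, 0.97, 0.001], [0.002, 0.002, -1.0]]
contact_force: [-0.3, -0.0, 0.5]
finger_gap: 0.0856
t: 10.8
position: [0.5048, -0.2564, 0.2118]
ee_rot: [[-0.97, -0.242, 0.0], [-0.242, 0.97, -0.0], [-0.0, -0.0, -1.0]]
contact_force: [0.4, -0.5, 0.3]
finger_gap: 0.085
[255 206  41  25 976] ((275.0, 218.0), (24.0, 40.0), 90.0)
[ 0.50246694 -0.25903485  0.141     ] [array([ 0.4972, -0.2747,  0.141 ]), array([ 0.4902, -0.2471,  0.141 ]), array([ 0.508 , -0.2424,  0.141 ]), array([ 0.5151, -0.2707,  0.141 ])]
t 10.85 pos [ 0.5047 -0.2564  0.2117] yaw 104.03 F [-0.2  0.7  0.5] gap 0.0855
shift [  2.6  -1.  103.7] turn [-0.01  0.02  0.03]
```

View pics/i.png

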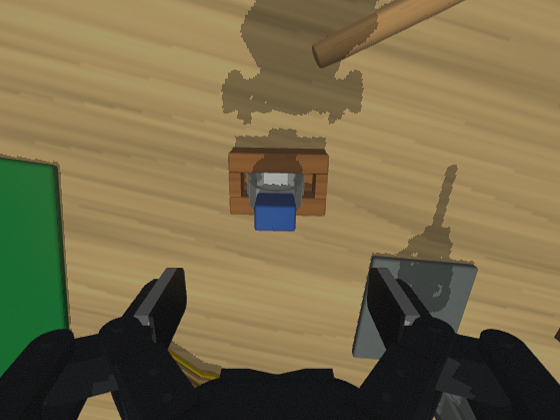

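The small block is at (275,218) → (0.5025, -0.259), aligned, and matches the triangulation within 1 mm. Descend and grasp.

```bash
python3 -m pendant '[[[2.5,-2,20,0,0,0,100],[2.5,-2,50,0,0,0,100],[2.5,-2,80,0,0,0,100],[2.5,-2,97,0,0,0,100],[2.5,-2,102,0,0,0,100]]]'; python3 -m pendant '[[[0,0,0,0,0,0,60],[0,0,0,0,0,0,30],[0,0,0,0,0,0,0],[0,0,0,0,0,0,0],[0,0,0,0,0,0,0]]]'; python3 -m pendant '[[[0,0,0,0,0,0,0],[0,0,0,0,0,0,0],[0,0,0,0,0,0,0],[0,0,-5,0,0,0,0],[0,0,-10,0,0,0,0]]]';python3 go.py .4615 -.070 .275 99
```

```text
t: 11.35
position: [0.5017, -0.2584, 0.1072]
ee_rot: [[-0.97, -0.242, -0.003], [-0.242, 0.97, 0.002], [0.002, 0.002, -1.0]]
contact_force: [-0.0, -0.8, -0.1]
finger_gap: 0.0854
t: 11.85
position: [0.5031, -0.2591, 0.1106]
ee_rot: [[-0.97, -0.242, 0.002], [-0.242, 0.97, -0.001], [-0.001, -0.001, -1.0]]
contact_force: [-1.1, 0.7, 6.2]
finger_gap: 0.0291
t: 12.35
position: [0.5024, -0.2588, 0.1195]
ee_rot: [[-0.97, -0.242, -0.001], [-0.242, 0.97, 0.0], [0.001, 0.0, -1.0]]
contact_force: [0.5, -0.1, -1.6]
finger_gap: 0.0292
t 12.35 pos [ 0.5024 -0.2588  0.1195] yaw 104.02 F [ 0.5 -0.1 -1.6] gap 0.0292
shift [  -5.9  193.2 -155.5] turn [ 0.02 -0.03  5.02]
```

```bash
python3 -m pendant '[[[0,0,-30,0,0,0,0],[0,0,-70,0,0,0,0],[0,0,-110,0,0,0,0],[0,0,-145,0,0,0,0],[0,0,-155,0,0,0,0]]]'; python3 -m pendant '[[[0,40,0,0,0,1,0],[0,85,0,0,0,2,0],[0,130,0,0,0,3,0],[0,170,0,0,0,4,0],[0,192,0,0,0,5,0]]]'; python3 -m pendant '[[[0,0,0,0,0,0,0],[0,0,0,0,0,0,0],[0,0,0,0,0,0,0],[0,0,0,0,0,0,0],[0,0,0,0,0,0,0]]]';  python3 - <<'E'
from h import *
for n in["scene","side","wrist"]: cv2.imwrite(f"pics/j_{n}.png",imaging.grab_frame(n))
a=cv2.imread("pics/j_scene.png")[110:320,190:330];b=cv2.imread("pics/j_side.png")[100:310,240:380]
cv2.imwrite("pics/j.png",cv2.resize(np.hstack([a,b]),None,fx=2.8,fy=2.8,interpolation=cv2.INTER_CUBIC))
E
python3 go.py .575 -.052 .261 99
```

```text
t: 12.85
position: [0.5033, -0.2592, 0.2786]
ee_rot: [[-0.97, -0.242, 0.005], [-0.242, 0.97, -0.002], [-0.004, -0.003, -1.0]]
contact_force: [0.3, -0.7, -1.8]
finger_gap: 0.0291
t: 13.35
position: [0.455, -0.0703, 0.2736]
ee_rot: [[-0.988, -0.158, -0.001], [-0.158, 0.988, 0.001], [0.001, 0.001, -1.0]]
contact_force: [0.6, -1.2, -2.3]
finger_gap: 0.0291
t: 13.85
position: [0.4562, -0.0733, 0.2741]
ee_rot: [[-0.988, -0.156, -0.001], [-0.156, 0.988, 0.0], [0.001, 0.0, -1.0]]
contact_force: [-0.2, 0.1, -2.0]
finger_gap: 0.029
t 14.0 pos [ 0.4562 -0.073   0.2743] yaw 98.99 F [ 0.5  0.3 -1.4] gap 0.029
shift [-120.6    2.2   13.3] turn [ 0.   -0.01 -0.01]
```

View pics/j.png

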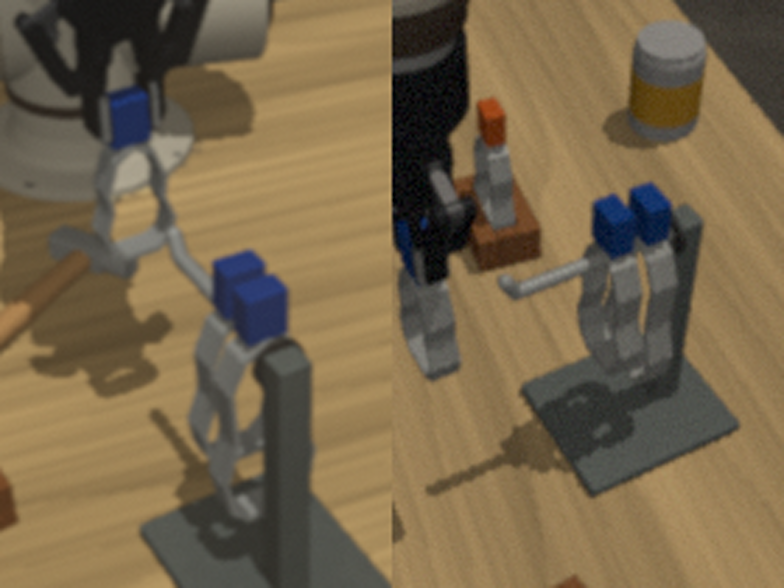

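The small die hangs upright, clear of the tip and facing the bar. Thread it on and stop 30 mm in front of the medium.

```bash
python3 -m pendant '[[[0,2,6,0,0,0,0],[-20,2,13,0,0,0,0],[-45,2,13,0,0,0,0],[-70,2,13,0,0,0,0],[-90,2,13,0,0,0,0]]]'; python3 -m pendant '[[[-15,0,0,0,0,0,0],[-25,0,0,0,0,0,0],[-28,0,0,0,0,0,0],[-28,0,0,0,0,0,0],[-28,0,0,0,0,0,0]]]';  python3 - <<'E'
from h import *
for n in["scene","side"]: cv2.imwrite(f"pics/k_{n}.png",imaging.grab_frame(n))
a=cv2.imread("pics/k_scene.png")[130:340,200:340];b=cv2.imread("pics/k_side.png")[80:290,260:400]
cv2.imwrite("pics/k.png",cv2.resize(np.hstack([a,b]),None,fx=2.8,fy=2.8,interpolation=cv2.INTER_CUBIC))
E
python3 go.py .575 -.052 .226 99
```

```text
t: 14.5
position: [0.5457, -0.0562, 0.2606]
ee_rot: [[-0.988, -0.157, -0.0], [-0.157, 0.988, 0.0], [0.0, 0.0, -1.0]]
contact_force: [-0.2, -0.1, -1.9]
finger_gap: 0.0293
t: 15.0
position: [0.5719, -0.0522, 0.2616]
ee_rot: [[-0.988, -0.157, -0.0], [-0.157, 0.988, -0.0], [0.0, -0.0, -1.0]]
contact_force: [1.1, 0.6, -2.5]
finger_gap: 0.0289
t 15.1 pos [ 0.5719 -0.0523  0.2618] yaw 99.01 F [ 0.4 -0.7 -2. ] gap 0.0293
shift [-3.1 -0.2 35.8] turn [-0.01  0.02  0.01]
```

View pics/k.png

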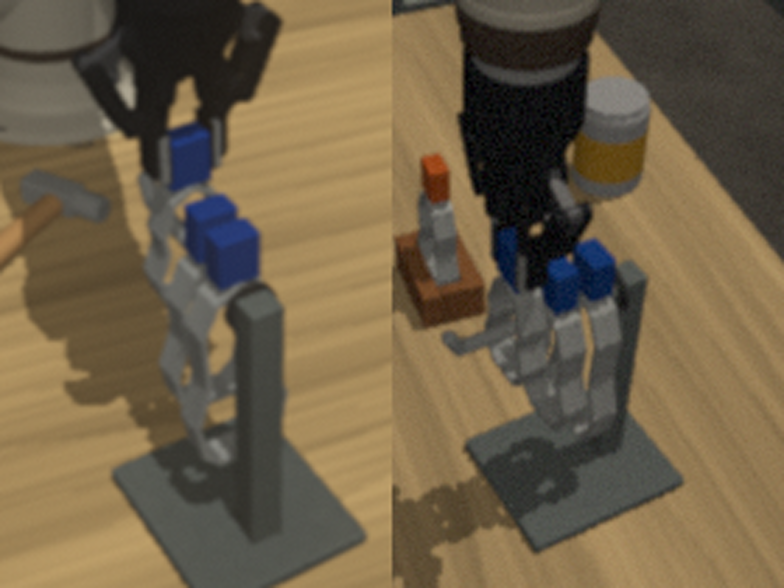

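The small die is threaded, with a clear gap to the medium. Forward 3 mm and lower.

```bash
python3 -m pendant '[[[-3,0,0,0,0,0,0],[-3,0,8,0,0,0,0],[-3,0,16,0,0,0,0],[-3,0,23,0,0,0,0],[-3,0,28,0,0,0,0]]]'; python3 -m pendant '[[[0,0,2,0,0,0,0],[0,0,4,0,0,0,0],[0,0,5,0,0,0,0],[0,0,6,0,0,0,0],[0,0,6,0,0,0,0]]]'; python3 go.py .575 -.052 .225 99
```

```text
t: 15.6
position: [0.575, -0.0516, 0.2322]
ee_rot: [[-0.988, -0.157, -0.001], [-0.157, 0.988, 0.0], [0.001, 0.0, -1.0]]
contact_force: [-0.5, 0.2, -3.2]
finger_gap: 0.0295
t: 16.1
position: [0.5754, -0.0517, 0.2275]
ee_rot: [[-0.988, -0.157, 0.0], [-0.157, 0.988, -0.0], [-0.0, -0.0, -1.0]]
contact_force: [-0.7, 0.9, -1.9]
finger_gap: 0.0289
t 16.1 pos [ 0.5754 -0.0517  0.2275] yaw 99.03 F [-0.7  0.9 -1.9] gap 0.0289
shift [ 0.4 -0.3  2.5] turn [-0.    0.01  0.03]
```

```bash
python3 -m pendant '[[[0,0,1,0,0,0,0],[0,0,2,0,0,0,0],[0,0,2.5,0,0,0,0],[0,0,2.5,0,0,0,0],[0,0,2.5,0,0,0,0]]]'
python3 - <<'E'
from h import *
for n in["scene","side"]: cv2.imwrite(f"pics/l_{n}.png",imaging.grab_frame(n))
a=cv2.imread("pics/l_scene.png")[130:340,200:340];b=cv2.imread("pics/l_side.png")[80:290,260:400]
cv2.imwrite("pics/l.png",cv2.resize(np.hstack([a,b]),None,fx=2.8,fy=2.8,interpolation=cv2.INTER_CUBIC))
E
python3 go.py .575 -.052 .225 99
```

```text
t: 16.6
position: [0.5755, -0.0518, 0.2263]
ee_rot: [[-0.988, -0.157, 0.002], [-0.157, 0.988, -0.0], [-0.002, -0.001, -1.0]]
contact_force: [-1.2, -1.1, 5.4]
finger_gap: 0.0289
t 16.7 pos [ 0.5755 -0.0519  0.2263] yaw 99.02 F [-1.5 -0.5  6.1] gap 0.0288
shift [ 0.6 -0.1  1.3] turn [-0.05  0.11  0.02]
```

View pics/l.png

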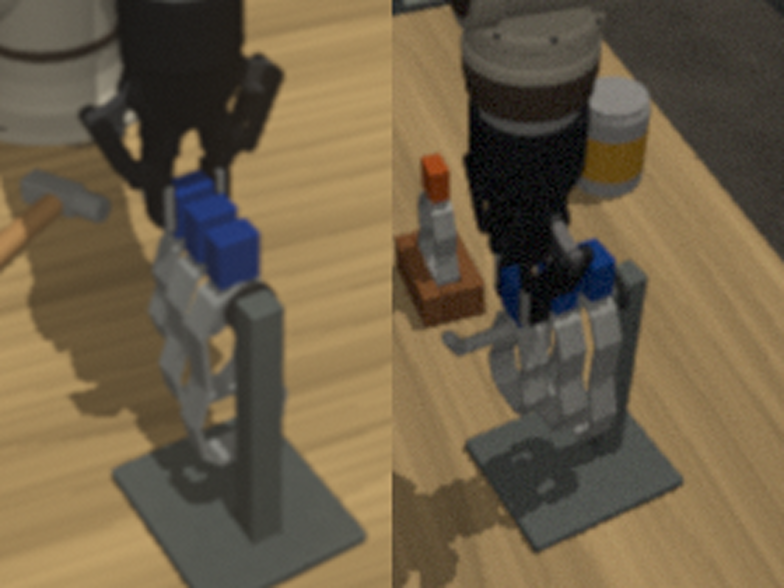

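The small die rests on the bar (+6 N upward), evenly spaced. Release and retreat.

```bash
python3 -m pendant '[[[0,0,0,0,0,0,45],[0,0,0,0,0,0,55],[0,0,0,0,0,0,70],[0,0,0,0,0,0,85],[0,0,0,0,0,0,100]]]';python3 -m pendant '[[[0,0,0,0,0,0,100],[0,0,0,0,0,0,100],[0,0,-10,0,0,0,100],[0,0,-25,0,0,0,100],[0,0,-45,0,0,0,100]]]'; python3 -m pendant '[[[0,0,-25,0,0,0,100],[0,0,-55,0,0,0,100],[0,0,-85,0,0,0,100],[0,0,-100,0,0,0,100],[0,0,-100,0,0,0,100]]]';python3 -m pendant '[[[0,0,0,0,0,0,100],[0,0,0,0,0,0,100],[0,0,0,0,0,0,100],[0,0,0,0,0,0,100],[0,0,0,0,0,0,100]]]'
python3 - <<'E'
from h import *
c=imaging.camera_info("wrist");im=imaging.grab_frame("wrist")
cv2.imwrite("pics/m_wrist.png",im)
for n in["scene","side"]: cv2.imwrite(f"pics/m_{n}.png",imaging.grab_frame(n))
a=cv2.imread("pics/m_scene.png")[130:340,200:340];b=cv2.imread("pics/m_side.png")[80:290,260:400]
cv2.imwrite("pics/m.png",cv2.resize(np.hstack([a,b]),None,fx=2.8,fy=2.8,interpolation=cv2.INTER_CUBIC))
hs=cv2.cvtColor(im,cv2.COLOR_BGR2HSV)
m=cv2.inRange(hs,(105,95,95),(130,255,255));m[:100]=0;m[320:]=0;m[:,:230]=0;m[:,320:]=0
n,l,s,cc=cv2.connectedComponentsWithStats(m)
for i in range(1,n):
    if s[i][4]>100: print(s[i],cc[i].round(1),onz(c,cc[i],.256).round(4))
print(sensors.get_obs()["t"])
E
```

```text
t: 17.2
position: [0.5753, -0.0516, 0.2248]
ee_rot: [[-0.988, -0.157, -0.0], [-0.157, 0.988, 0.0], [0.0, 0.0, -1.0]]
contact_force: [0.3, -0.0, 0.6]
finger_gap: 0.084
t: 17.7
position: [0.575, -0.0516, 0.2705]
ee_rot: [[-0.988, -0.157, -0.001], [-0.157, 0.988, 0.0], [0.001, 0.0, -1.0]]
contact_force: [-0.5, 0.2, 0.4]
finger_gap: 0.0856
t: 18.2
position: [0.5756, -0.0517, 0.3727]
ee_rot: [[-0.988, -0.157, 0.004], [-0.157, 0.988, -0.0], [-0.004, -0.001, -1.0]]
contact_force: [0.1, -1.5, 1.2]
finger_gap: 0.0855
t: 18.7
position: [0.5752, -0.0516, 0.3696]
ee_rot: [[-0.988, -0.157, -0.001], [-0.157, 0.988, 0.0], [0.001, 0.0, -1.0]]
contact_force: [-0.0, -0.3, -0.3]
finger_gap: 0.0854
[266 193  34  23 713] [282.2 204. ] [ 0.5746 -0.0475  0.256 ]
[260 226  34  20 665] [276.6 235.4] [ 0.604  -0.0477  0.256 ]
[259 257  32  19 588] [274.5 265.7] [ 0.6337 -0.0449  0.256 ]
18.85
```

View pics/m.png

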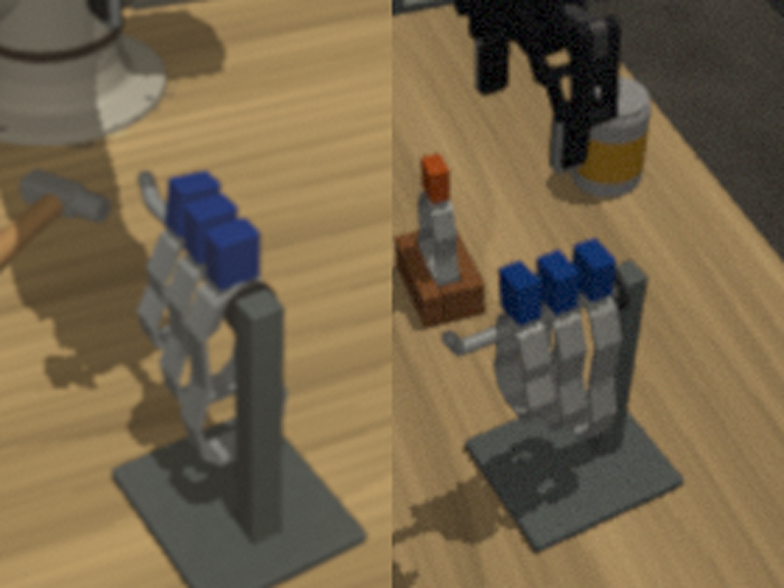

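All three hang with spacings of ~30 mm. But the small block's top is ~4.6 mm to +y of the expected line (a lean or a swing), so I wait 1 s and look again.

```bash
cat > chk.py <<'E'
from h import *
c=imaging.camera_info("wrist");im=imaging.grab_frame("wrist")
cv2.imwrite("pics/n_wrist.png",im)
hs=cv2.cvtColor(im,cv2.COLOR_BGR2HSV)
m=cv2.inRange(hs,(105,95,95),(130,255,255));m[:100]=0;m[320:]=0;m[:,:230]=0;m[:,320:]=0
n,l,s,cc=cv2.connectedComponentsWithStats(m)
for i in range(1,n):
    if s[i][4]>100: print(s[i],cc[i].round(1),onz(c,cc[i],.256).round(4))
cv2.imwrite("pics/n.png",cv2.resize(im[80:290,220:340],None,fx=2.8,fy=2.8,interpolation=cv2.INTER_CUBIC))
print(sensors.get_obs()["t"])
E
W='[[[0,0,0,0,0,0,100],[0,0,0,0,0,0,100],[0,0,0,0,0,0,100],[0,0,0,0,0,0,100],[0,0,0,0,0,0,100]]]'
python3 -m pendant '[[[0,0,0,0,0,0,100],[0,0,0,0,0,0,100],[0,0,0,0,0,0,100],[0,0,0,0,0,0,100],[0,0,0,0,0,0,100]]]' >/dev/null; python3 chk.py
python3 -m pendant '[[[0,0,0,0,0,0,100],[0,0,0,0,0,0,100],[0,0,0,0,0,0,100],[0,0,0,0,0,0,100],[0,0,0,0,0,0,100]]]' >/dev/null; python3 chk.py
```

```text
[266 193  34  22 726] [282.3 203.4] [ 0.5744 -0.0475  0.256 ]
[260 225  34  21 661] [276.6 235.3] [ 0.6042 -0.0476  0.256 ]
[259 256  32  19 587] [274.3 265.2] [ 0.6337 -0.0451  0.256 ]
19.4
[266 193  34  23 727] [282.3 203.4] [ 0.5744 -0.0475  0.256 ]
[260 225  34  21 663] [276.6 235.3] [ 0.6042 -0.0477  0.256 ]
[259 256  32  19 585] [274.3 265.3] [ 0.6337 -0.0451  0.256 ]
19.95
```

View pics/n.png

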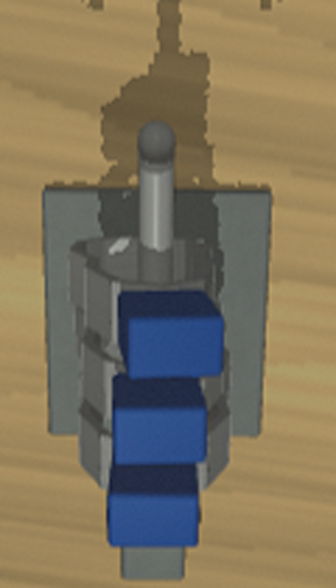

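The scene is static. The small block's top stays ~5 mm off the line while its lower ring appears shifted the other way in the image, so it leans somewhat. I estimate the lean from ring extents.

Run:
```python
from h import *
c=imaging.camera_info("wrist")
im=cv2.imread("pics/n_wrist.png");cv2.imwrite("pics/o.png",cv2.resize(im[150:260,230:325],None,fx=6,fy=5.4,interpolation=cv2.INTER_CUBIC))
# bar line reference and predicted projections of a vertical die at small pos
a=np.radians(9)
X=np.array([.5744,-.0522]);x=np.array([np.cos(a),np.sin(a)]);y=np.array([-np.sin(a),np.cos(a)])
for r in (0,5,10):
    t=np.radians(r)
    for z,w in[(.039,0),(-.04,0),(-.06,29.5e-3),(-.06,-29.5e-3),(-.09,0)]:
        # roll so that block goes to +y
        yy=w*np.cos(t)+z*np.sin(t);zz=z*np.cos(t)-w*np.sin(t)
        p=X+yy*y-x*.011*(z<0);print(r,z,w,proj(c,[*p,.217+zz]).round(1))
```

```text
0 0.039 0 [276.9 202.6]
0 -0.04 0 [276.8 171.2]
0 -0.06 0.0295 [302.7 167.7]
0 -0.06 -0.0295 [250.9 167.7]
0 -0.09 0 [276.8 163.1]
5 0.039 0 [280.9 202.6]
5 -0.04 0 [273.6 171.3]
5 -0.06 0.0295 [297.9 167.3]
5 -0.06 -0.0295 [246.2 168.2]
5 -0.09 0 [270.4 163.1]
10 0.039 0 [284.8 202.4]
10 -0.04 0 [270.4 171.4]
10 -0.06 0.0295 [293. 167.]
10 -0.06 -0.0295 [241.6 168.7]
10 -0.09 0 [264.  163.3]
```

View pics/o.png

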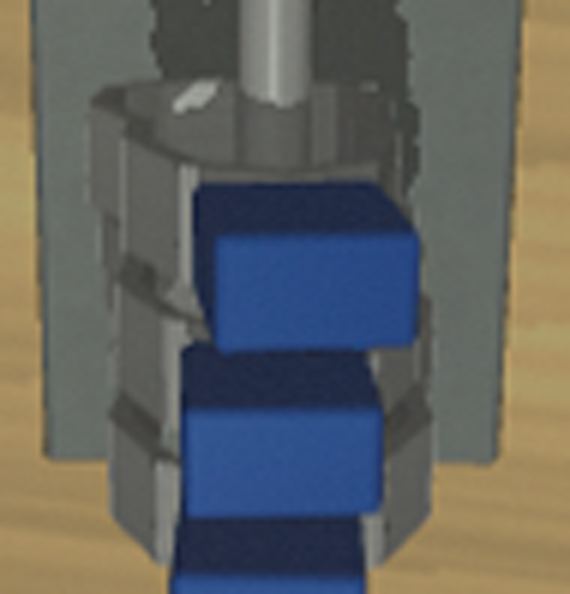

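Lean of the small die is ~6–7°: the block top at column 282.3 gives 6.7° and the ring's left edge at 245 gives 6°. That is under the 12° limit, it is at rest, and its origin is on the bar within ~2 mm. Re-grasping would add more risk than it removes, so I hand in.

```bash
python3 -c "
from plant import hand_in; print(hand_in())"
```

```text
the job is handed in; nothing more can be done
None
```

I hung the medium die, then the small die, in front of the large one on the hook and handed the job in at about t = 20 s of the 58 s allowed. The orange-topped die was not touched.

My last checks, about 1 s after letting go of the small die:
- **Spacing:** neighbouring origins are about 30 mm apart for both pairs (large–medium and medium–small), against the 42 mm limit.
- **At rest:** two wrist pictures 0.5 s apart showed all three dies in the same place. The gripper was open and about 11 cm above the blocks.
- **Medium and large:** both hang within about 2–3 mm of the bar line.
- **Lean of the small die:** it does not hang perfectly straight. Its block top sits about 4.7 mm to the side, a lean of about 6–7° against the 12° limit. It was at rest, so I left it rather than risk moving it by gripping it again.

The measured forces and commanded moves stayed well within the limits, and the interface gave no verdict.

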